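# Turn the core samples round for the microscope

## Task

Move the four sample jars from the wooden field carrier to the white microscope rack in reverse order: the jar nearest the carrier's black end block goes into the pocket farthest from the rack's black end block, the next one into the next pocket, and so on, one jar to each pocket. Keep the jars upright, set them down gently on the pocket floors without dropping them, and let go of them. Leave the dish, the brush and the tin where they are.

Things in the scene. Friction and masses are not known exactly. Their poses are not given: they have to be found in the camera images.
- carrier: carrier the jars start in: fixed plywood tray 66 mm (x) by 253 mm (y), rims 14 mm high, floor 8 mm thick, one black end block (66 x 20 mm, 24 mm high) at its +y end. Origin: centre of the underside of the tray without block, on the table; y runs along the row towards the block. Four places at y = +93, +31, -31, -93 mm, x = 0. Any yaw, on either side of the table
- rack: target: fixed white rack 66 mm (x) by 253 mm (y), row of four pockets with grey floors 6 mm above the table, 56 x 57 mm inside, walls 5 mm thick, 18 mm high; one black end block (66 x 20 mm, 24 mm high) at its +y end. Origin: centre of its underside without block; y runs along the row towards the block. Pocket centres at y = +93, +31, -31, -93 mm, x = 0. Any yaw, on the other side
- jar_red: upright round sample jar with a red screw cap, 32 mm diameter (cap 33 mm), 70 mm high, cap from 52 to 70 mm, 50 to 100 g, loose. Origin: centre of its underside, z up its axis. It starts standing on the red tile in the carrier, 12 mm above the table; neighbours are 62 mm apart, centre to centre
- jar_yellow: upright round sample jar with a yellow screw cap, 32 mm diameter (cap 33 mm), 70 mm high, cap from 52 to 70 mm, 50 to 100 g, loose. Origin: centre of its underside, z up its axis. It starts standing on the yellow tile in the carrier, 12 mm above the table; neighbours are 62 mm apart, centre to centre
- jar_green: upright round sample jar with a green screw cap, 32 mm diameter (cap 33 mm), 70 mm high, cap from 52 to 70 mm, 50 to 100 g, loose. Origin: centre of its underside, z up its axis. It starts standing on the green tile in the carrier, 12 mm above the table; neighbours are 62 mm apart, centre to centre
- jar_blue: upright round sample jar with a blue screw cap, 32 mm diameter (cap 33 mm), 70 mm high, cap from 52 to 70 mm, 50 to 100 g, loose. Origin: centre of its underside, z up its axis. It starts standing on the blue tile in the carrier, 12 mm above the table; neighbours are 62 mm apart, centre to centre
- seat_red: red square tile, 52 x 56 mm, 4 mm thick, fixed on the carrier's floor; it marks the place where the red-capped jar started and stays there. Origin: centre of its underside, 8 mm above the table
- seat_yellow: yellow square tile, 52 x 56 mm, 4 mm thick, fixed on the carrier's floor; it marks the place where the yellow-capped jar started and stays there. Origin: centre of its underside, 8 mm above the table
- seat_green: green square tile, 52 x 56 mm, 4 mm thick, fixed on the carrier's floor; it marks the place where the green-capped jar started and stays there. Origin: centre of its underside, 8 mm above the table
- seat_blue: blue square tile, 52 x 56 mm, 4 mm thick, fixed on the carrier's floor; it marks the place where the blue-capped jar started and stays there. Origin: centre of its underside, 8 mm above the table
- dish: bystander: loose white shallow dish, 70 mm across, 15 mm high, origin centre of its underside; leave alone
- brush: bystander: loose brush 170 mm long, lying beyond the racks, origin at its underside near its middle; leave alone
- tin: bystander: loose round metal tin, 66 mm across, 31 mm high, origin centre of its underside; leave alone
Things that resemble listed ones, but are neither listed nor needed, are in the scene too. Leave any pink or purple look-alike of the jar_yellow alone. What is shaped like the jar_red but pink is not meant.

How it is judged:
By the outcome, as a careful person would: the job done as asked, in the order asked, and still so for the second after the job is handed in, with the robot touching nothing.
It also fails if it takes over 120 s, if anything falls off the work surface, if the arm or the gripper's body presses on something with over 40 N, if the wrist force passes 120 N, or if a joint passes its speed limit or range.

## Robot

A 6-joint arm with a two-finger parallel gripper is mounted at the origin on the work surface. World frame = base frame: x ahead of the robot, y to its left, z up, the work surface at z = 0. Lengths are in m, angles in rad, forces in N, time in s.
With the tool pointing down it reaches from about 0.4 to 0.825 m from the base axis. Payload 7 kg.
Tool frame: the origin (TCP) lies midway between the tips of the shut fingers; the grasp point (between the pads) lies arm.hold_point_z behind it (arm.hold_point_z is the distance from the TCP to the grasp point, in m); z points along the fingers, y is the line along which they close (so a half turn about z gives the same grasp; the last joint's range is limited). The gripper opens to 88 mm and grips with 3 to 60 N. Pads are 19 mm wide; open, the fingers measure 130 mm over their backs; the gripper's body (78 mm by 193 mm) begins 47 mm behind the grasp point.
Start: joints at [1.633, 0.359, 0.012, 0, -1.224, -0.288], TCP at [0.151, 0.658, 0.227] pointing down, gripper open.
Joint ranges: [-3.07, 3.07], [-1.43, 2.12], [-1.02, 1.25], [-3.03, 1.67], [-3.05, -0], [-3.03, 3.03]. Speed limits (rad/s): [2.39, 2.39, 3.01, 3.14, 3.14, 3.14].

## Interface

Orientations are given as [roll, pitch, yaw] about the fixed x, y, z axes, in that order (R = Rz(yaw) Ry(pitch) Rx(roll)).
In Python, from station import arm gives the robot as it stands.
- The arm moves only by the shell command python3 -m crank 'ROWS' [OPENING] [FORCE]. ROWS is JSON, a list that holds one entry, the list of rows, each a list of 4 numbers: the shift along the tool's x, y, z in units of 25 mm (1.0 is 25 mm), then the turn about the tool's z in units of 5 degrees (1.0 is 5 degrees). A call has 1 to 12 rows; each row is the pose to reach, as a shift and turn from the pose commanded when the call began, along the tool's axes at that moment; what a row does not reach only later rows make up. A row lasts 1/8 s, in which the tool goes at most 62.5 mm and 10.7 degrees, less where a joint would pass 70% of its speed; a pose out of reach is approached as far as the arm can. A call with a gripper value outside its range is refused whole. OPENING is the closure, from 0 (fully open) to 1 (shut), set as the call begins (- or left out, the last holds). The fingers move at their own pace and stop on an object; FORCE is the grip in N (left out, the last holds). Time passes only in rows, so rows that repeat a pose let the fingers close. It gives the time, the measured TCP pose, the force, the opening and the grip force at its end, in the units of the state.
- arm.get_state(): the state, without advancing time (a new reading comes with each control period).
- arm.grab_frame(name): name is "scene" or "top" or "wrist"; returns (picture, depth): 384x512x3 uint8, red, green, blue; 384x512 float32, m along the optical axis (not along the pixel's ray), 0 where there is no reading.
- arm.get_calibration(name): a dict with "mtx" (3x3 intrinsics, pixels), "R" (3x3) and "t" (3): a world point X has camera coordinates R X + t; the wrist camera has in their place "mount" (4x4, takes a point from camera to tool coordinates, whose origin is the TCP and whose axes are the flange's). Camera axes: x right, y down, z forward; pixel columns grow to the right and rows downward; lengths in m; the calibration is good to about 2 mm. A picture is of the moment at which its call begins: read the wrist's pose just before it. get_calibration takes no time and is no camera call.
- arm.job_done(): hands the job in; it is judged then, once.
Trained networks look in the newest picture that a camera, given by its name, has taken for a name from the list of things; names that differ only in an ending like _2 or _b are one class to them, and where a whole thing is asked for, a point or a joint stands for the part that bears it (a point fixed in the world has none). Each returns a list of dicts, best first, with "score" (0 to 1); they miss things now and then, are a little off and sometimes report something else, mostly with a low value. They report only what shows in the picture. A call takes as long as a camera call. They do not tell look-alikes from the thing itself.
- arm.recognise(thing, camera): "extent" ([left, top, width, height] in pixels, round what is visible of it).
- arm.trace(thing, camera): "mask" (384x512 bool, what is visible of it) and "extent" ([left, top, width, height] in pixels, round what is visible of it).
The state is a dict: "t": time; "q": joint angles; "qd": joint speeds; "joint_efforts": joint torques, N m; "eef_pos": TCP position; "ee_rot": TCP orientation; "force": force on the tool from outside, world axes, zero at the start; "moment": the same for the moment, N m; "width": finger opening in m; "gripper_force": force on a finger pad.
Only numpy, scipy, OpenCV 4.12 (cv2) and the standard library are available. Lean on these libraries where they do the work, as an engineer would, in place of code of your own. Each camera call takes 0.05 s, during which the arm holds its last target. There are 200 camera calls.

## Working session

There is one attempt and no reset: what is moved stays moved. The work goes in short steps, Python scripts to look and compute and a shell command to move; the robot and the scene stay as the last step left them, time stands still between calls to the robot, and variables do not carry over. Pictures are saved under pics/ and viewed, at most 14 in all, crops included, and the job is handed in when it is done.

```bash
mkdir -p pics
cat > h.py <<'E'
import numpy as np, cv2
from station import arm
def world(cam,depth,st=None):
    c=arm.get_calibration(cam);K=np.array(c["mtx"])
    v,u=np.mgrid[0:384,0:512]
    P=np.stack([(u-K[0,2])/K[0,0]*depth,(v-K[1,2])/K[1,1]*depth,depth],-1)
    if "R" in c: return (P-np.array(c["t"]))@np.array(c["R"])
    from scipy.spatial.transform import Rotation as R
    M=np.array(c["mount"]);r=R.from_euler('xyz',st["ee_rot"]).as_matrix()
    return (P@M[:3,:3].T+M[:3,3])@r.T+np.array(st["eef_pos"])
E
python3 - <<'E'
from h import *
s=arm.get_state();print(s,arm.hold_point_z)
for n in("top","scene"):
    im,d=arm.grab_frame(n);W=world(n,d);np.savez(f"{n}.npz",im=im,d=d,W=W)
    cv2.imwrite(f"pics/{n}0.png",cv2.resize(im[...,::-1],(800,600)))
    for th in ["carrier","rack","jar_red","jar_yellow","jar_green","jar_blue","dish","tin","brush"]:
        for r in arm.trace(th,n)[:3]:
            m=r["mask"]&(d>0);p=W[m]
            if not len(p):continue
            z=np.percentile(p[:,2],95);tp=p[p[:,2]>z-.006]
            print(n,th,round(r["score"],2),r["extent"],"top",((tp.min(0)+tp.max(0))/2).round(3),"med",np.median(p,0).round(3))
E
```

```text
{'t': 0.0, 'q': array([ 1.63309227e+00,  3.59363311e-01,  1.10722252e-02, -3.00323326e-04,
       -1.22407416e+00, -2.88101222e-01]), 'qd': array([ 0.00016981,  0.00077343,  0.00078062, -0.00061006,  0.00124189,
       -0.00134456]), 'joint_efforts': array([ 4.82715659e-04, -5.82709765e+01,  2.93049985e+01,  6.99693114e+00,
        6.85519277e-03, -1.65815354e-04]), 'eef_pos': array([0.15105933, 0.6574006 , 0.22565271]), 'ee_rot': array([ 3.14000818e+00, -1.75127575e-04, -2.25907422e-01]), 'force': array([-0.31138566, -0.53920745, -0.05033595]), 'moment': array([ 0.05334788, -0.01386268,  0.05324645]), 'gripper_force': 0.0, 'width': 0.0880981053195996} 0.0188
top carrier 0.91 [317.8, 159.3, 56.2, 117.2] top [ 0.656 -0.209  0.025] med [ 0.544 -0.218  0.014]
top carrier 0.73 [332.1, 194.0, 25.7, 27.8] top [ 0.554 -0.233  0.047] med [ 0.543 -0.222  0.013]
top rack 0.67 [92.5, 204.4, 119.3, 81.2] top [0.496 0.219 0.023] med [0.495 0.224 0.008]
top jar_red 0.83 [352.8, 251.3, 22.0, 14.7] top [ 0.431 -0.253  0.083] med [ 0.431 -0.246  0.082]
top jar_red 0.82 [393.5, 256.3, 22.7, 16.7] top 
[... 1579 characters left out ...]
 ] med [ 0.628 -0.221  0.055]
scene jar_green 0.84 [151.1, 188.5, 18.3, 35.2] top [ 0.554 -0.232  0.08 ] med [ 0.566 -0.235  0.06 ]
scene jar_blue 0.61 [141.1, 182.5, 18.5, 28.6] top [ 0.492 -0.241  0.08 ] med [ 0.503 -0.245  0.065]
scene jar_blue 0.43 [351.2, 216.5, 26.0, 21.1] top [0.789 0.198 0.028] med [0.799 0.19  0.028]
scene jar_blue 0.37 [169.0, 201.9, 14.5, 36.2] top [ 0.619 -0.219  0.08 ] med [ 0.628 -0.22   0.056]
scene dish 0.52 [217.4, 164.2, 23.5, 15.0] top [0.401 0.006 0.013] med [0.391 0.01  0.009]
scene tin 0.8 [349.1, 216.9, 28.3, 21.9] top [0.789 0.199 0.028] med [0.798 0.19  0.029]
scene brush 0.96 [283.9, 222.8, 47.5, 54.9] top [0.794 0.04  0.017] med [0.788 0.03  0.017]
```

View pics/top0.png

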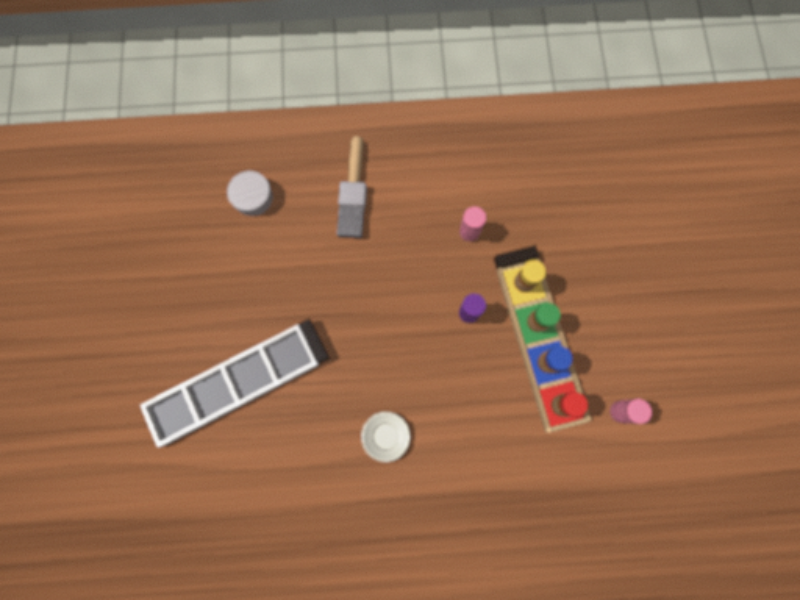

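Run:
```python
from h import *
f=np.load("top.npz");im=f["im"]
a=cv2.resize(im[110:300,280:430,::-1],None,fx=3,fy=3);b=cv2.resize(im[180:310,80:225,::-1],None,fx=2.3,fy=2.3)
o=np.zeros((570,450+b.shape[1],3),np.uint8);o[:,:450]=a;o[:b.shape[0],450:]=b
cv2.imwrite("pics/crop.png",o)
# rack & block geometry
W=f["W"];d=f["d"]
for nm,(x0,x1,y0,y1) in dict(rack=(.3,.72,.1,.36),car=(.35,.72,-.32,-.17)).items():
    inb=(W[...,0]>x0)&(W[...,0]<x1)&(W[...,1]>y0)&(W[...,1]<y1)&(d>0)
    dark=inb&(im.max(-1)<60)&(W[...,2]>.020)&(W[...,2]<.028)
    p=W[dark];print(nm,"block",len(p),p.mean(0).round(4) if len(p) else None)
    m=inb&(W[...,2]>.012 if nm=="rack" else W[...,2]>.010)&(W[...,2]<.022)
    r=cv2.minAreaRect(W[m][:,:2].astype(np.float32)*1000);print(nm,r)
```

```text
rack block 42 [0.5586 0.107  0.0254]
rack ((496.37969970703125, 220.9577178955078), (66.84394836425781, 274.2409973144531), 24.12849235534668)
car block 146 [ 0.6555 -0.2101  0.025 ]
car ((534.4430541992188, -236.3421630859375), (272.976318359375, 67.49842071533203), 10.57773208618164)
```

View pics/crop.png

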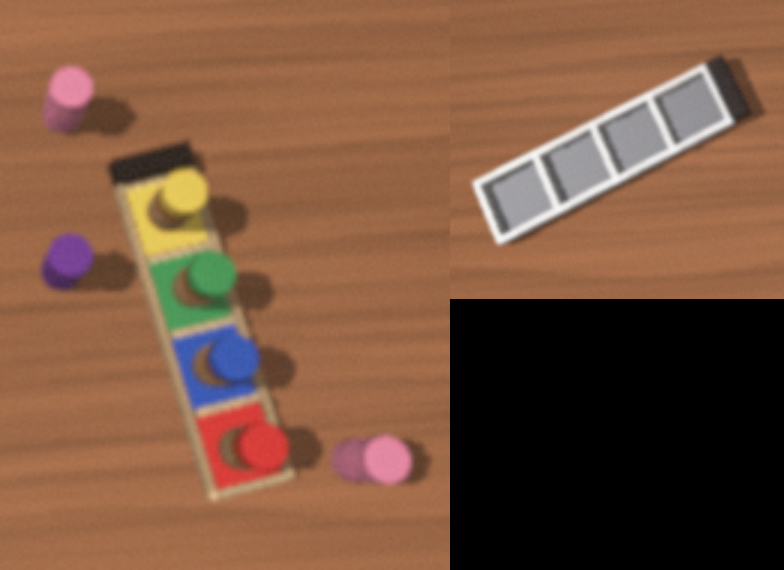

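Picture: the carrier row, in 800x600 pixels, is yellow (533,271) next to the black block, then green (546,318), blue (559,359) and red (573,404). The rack runs from (155,425) to its black block at (315,340).

Things that could be mistaken for the jars: pink jars at (473,218) and (638,411), and a purple one at (473,308). All three stand off the carrier, and the crop confirms the choice.

Mapping: yellow goes to the pocket at -93, green to -31, blue to +31 and red to +93.

```bash
cat > go.py <<'E'
# usage: go.py x y z yawdeg ... -> shift in tool units
import sys; from h import *
def rows(x,y,z,yaw):
    s=arm.get_state();p=s["eef_pos"];c=s["ee_rot"][2];d=np.array([x,y,z])-p
    t=(np.degrees(c)-yaw+180)%360-180
    return [round(float(v),2) for v in ((d[0]*np.cos(c)+d[1]*np.sin(c))/.025,(d[0]*np.sin(c)-d[1]*np.cos(c))/.025,-d[2]/.025,t/5)]
if __name__=="__main__":
    a=list(map(float,sys.argv[1:]))
    for i in range(0,len(a),4): print(a[i:i+4],rows(*a[i:i+4]))
E
python3 go.py .46 .20 .27 -66  .54 -.236 .27 10.3
```

```text
[0.46, 0.2, 0.27, -66.0] [16.14, 15.08, -1.74, 10.61]
[0.54, -0.236, 0.27, 10.3] [23.16, 31.36, -1.74, -4.65]
```

```bash
python3 -m crank '[[[4,4,-1,2],[8,8,-1.74,6],[12,11,-1.74,9],[16.1,15.1,-1.74,10.6],[16.1,15.1,-1.74,10.6],[16.1,15.1,-1.74,10.6],[16.1,15.1,-1.74,10.6],[16.1,15.1,-1.74,10.6],[16.1,15.1,-1.74,10.6],[16.1,15.1,-1.74,10.6],[16.1,15.1,-1.74,10.6],[16.1,15.1,-1.74,10.6]]]' 0.3 15
python3 - <<'E'
from h import *
s=arm.get_state();print(s["eef_pos"],s["ee_rot"],np.abs(s["qd"]).max())
im,d=arm.grab_frame("wrist");W=world("wrist",d,s);cv2.imwrite("pics/w1.png",im[...,::-1])
np.savez("w1.npz",im=im,W=W,d=d)
for r in arm.trace("rack","wrist")[:2]:
    m=r["mask"]&(d>0);print(r["score"],r["extent"]);m&=(W[...,2]>.011)&(W[...,2]<.03)
    print(cv2.minAreaRect(W[m][:,:2].astype(np.float32)*1000),np.median(W[m],0))
E
```

```text
t: 2.5
eef_pos: [0.4585, 0.2006, 0.27]
ee_rot: [3.142, 0.0, -1.15]
force: [-0.4, -0.8, -0.1]
width: 0.0613
gripper_force: 0.0
[0.45846543 0.2005888  0.27004528] [ 3.14157917e+00  1.11394176e-04 -1.14954463e+00] 0.008913587940558031
0.86 [198.6, 71.4, 54.3, 179.4]
((496.608154296875, 220.4727783203125), (66.13402557373047, 268.46771240234375), 23.997705459594727) [0.52036941 0.17046243 0.01806997]
```

View pics/w1.png

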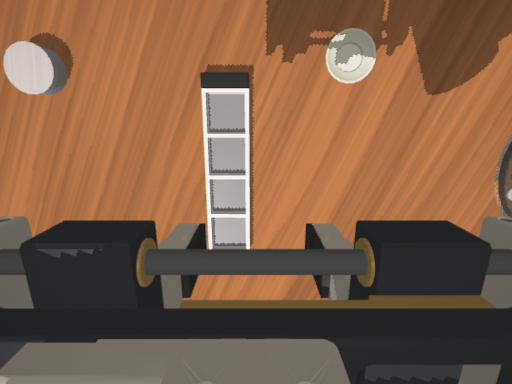

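The wrist view shows the rack's pockets in a column from (230,232) to (227,112), with the black block at (226,80). It agrees with the top view. Next I look at the carrier.

```bash
python3 go.py .40 -.26 .27 10.3
```

```text
[0.4, -0.26, 0.27, 10.3] [15.86, 9.68, 0.0, -15.23]
```

```bash
python3 -m crank '[[[2,1.2,0,-2],[4,2.4,0,-4],[6,3.6,0,-6],[8,4.8,0,-8],[10,6,0,-10],[12,7.2,0,-12],[14,8.5,0,-14],[15.9,9.7,0,-15.2],[15.9,9.7,0,-15.2],[15.9,9.7,0,-15.2],[15.9,9.7,0,-15.2],[15.9,9.7,0,-15.2]]]'
python3 - <<'E'
from h import *
s=arm.get_state();print(s["eef_pos"],s["ee_rot"])
im,d=arm.grab_frame("wrist");W=world("wrist",d,s);cv2.imwrite("pics/w2.png",im[...,::-1])
for c in("red","yellow","green","blue"):
  for r in arm.trace("jar_"+c,"wrist")[:3]:
    m=r["mask"]&(d>0);p=W[m];p=p[p[:,2]>np.percentile(p[:,2],90)-.004]
    (x,y),R=cv2.minEnclosingCircle(p[:,:2].astype(np.float32)*1000);print(c,round(r["score"],2),r["extent"],round(x,1),round(y,1),round(R,1),p[:,2].mean().round(3))
E
python3 go.py .619 -.219 .17 10.3
```

```text
t: 4.1
eef_pos: [0.4, -0.2611, 0.2702]
ee_rot: [3.142, -0.0, 0.177]
force: [0.1, 0.4, 0.1]
width: 0.0612
gripper_force: 0.0
[ 0.39995079 -0.26105747  0.27018888] [ 3.14156087e+00 -3.55712706e-04  1.77133704e-01]
red 0.82 [243.0, 136.2, 22.8, 29.1] 430.3 -251.5 16.4 0.082
red 0.69 [294.2, 154.2, 35.9, 31.9] 415.5 -340.1 16.4 0.07
yellow 0.78 [155.0, 0.0, 41.4, 35.8] 576.9 -130.8 16.5 0.07
yellow 0.63 [238.4, 0.0, 27.8, 15.5] 604.6 -220.7 9.6 0.048
green 0.69 [225.8, 0.6, 48.4, 165.8] 508.6 -237.4 113.9 0.014
green 0.6 [237.6, 23.9, 28.1, 38.4] 554.9 -231.1 16.4 0.082
blue 0.81 [239.1, 84.0, 23.4, 28.4] 493.3 -239.3 16.2 0.082
blue 0.52 [0.0, 1.6, 24.6, 43.5] 535.6 99.4 20.9 0.023
[0.619, -0.219, 0.17, 10.3] [8.93, -0.13, 4.01, -0.04]
```

View pics/w2.png

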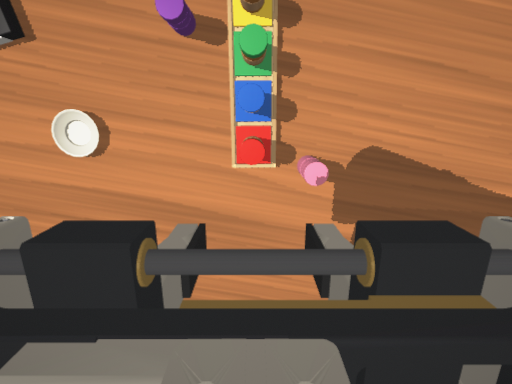

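The wrist view shows the red cap at (254,150), blue at (251,98), green at (252,40) and the yellow jar at the top edge. Pink at (313,170) and purple at (175,10) are clear of the row. I pick yellow first.

```bash
python3 -m crank '[[[2.4,0,0,0],[4.8,-0.1,0,0],[7.2,-0.1,1,0],[8.93,-0.13,2,0],[8.93,-0.13,3.5,0],[8.93,-0.13,5,0],[8.93,-0.13,6.5,0],[8.93,-0.13,7.8,0],[8.93,-0.13,8.6,0],[8.93,-0.13,8.95,0],[8.93,-0.13,8.95,0],[8.93,-0.13,8.95,0]]]'
python3 -m crank '[[[0,0,0,0],[0,0,0,0],[0,0,0,0],[0,0,0,0]]]' 1 15
python3 go.py .4542 .3156 .16 -65.9 .4542 .3156 .0415 -65.9
```

```text
t: 5.85
eef_pos: [0.6196, -0.2199, 0.0474]
ee_rot: [3.141, -0.002, 0.176]
force: [-0.6, -0.2, -0.2]
width: 0.0612
gripper_force: 0.0
t: 6.35
eef_pos: [0.6189, -0.2198, 0.0464]
ee_rot: [3.142, -0.0, 0.176]
force: [-0.6, 0.2, 0.2]
width: 0.0325
gripper_force: 15.0
[0.4542, 0.3156, 0.16, -65.9] [-2.74, -22.24, -4.54, 15.19]
[0.4542, 0.3156, 0.0415, -65.9] [-2.74, -22.24, 0.2, 15.19]
```

```bash
python3 -m crank '[[[0,0,-0.8,0],[0,0,-2.4,0],[0,0,-4,0],[-0.2,-2,-4.6,1],[-0.5,-4.4,-4.6,3],[-0.8,-6.8,-4.6,5],[-1.1,-9.2,-4.6,7],[-1.4,-11.6,-4.6,9],[-1.7,-14,-4.6,11],[-2,-16.4,-4.6,13],[-2.3,-18.8,-4.6,14.5],[-2.55,-20.6,-4.6,15.2]]]'
python3 go.py .4542 .3156 .16 -65.9 .4542 .3156 .0410 -65.9
```

```text
t: 7.85
eef_pos: [0.4658, 0.2758, 0.1615]
ee_rot: [-3.141, 0.0, -1.154]
force: [1.3, 0.2, -0.8]
width: 0.0331
gripper_force: 15.0
[0.4542, 0.3156, 0.16, -65.9] [-1.65, -0.22, 0.06, -0.05]
[0.4542, 0.3156, 0.041, -65.9] [-1.65, -0.22, 4.82, -0.05]
```

```bash
python3 -m crank '[[[-1,-0.15,0,0],[-1.6,-0.2,0,0],[-1.6,-0.2,0,0],[-1.6,-0.2,0,0]]]'
python3 go.py .4542 .3156 .0410 -65.9
python3 - <<'E'
from h import *
im,d=arm.grab_frame("scene");cv2.imwrite("pics/s1.png",cv2.resize(im[120:270,80:400,::-1],(800,375)))
E
```

```text
t: 8.35
eef_pos: [0.4551, 0.3117, 0.1612]
ee_rot: [3.141, -0.0, -1.152]
force: [-0.5, 0.2, -1.2]
width: 0.0327
gripper_force: 15.0
[0.4542, 0.3156, 0.041, -65.9] [-0.16, -0.03, 4.81, -0.02]
```

View pics/s1.png

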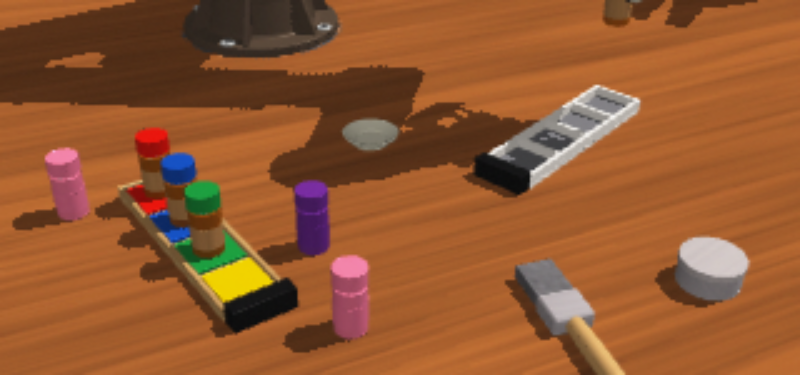

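The yellow tile is empty and the jar hangs upright at (617,10). Now I lower it.

```bash
python3 -m crank '[[[-0.16,-0.03,1.2,0],[-0.16,-0.03,2.6,0],[-0.16,-0.03,3.8,0],[-0.16,-0.03,4.4,0],[-0.16,-0.03,4.6,0],[-0.16,-0.03,4.7,0],[-0.16,-0.03,4.76,0],[-0.16,-0.03,4.8,0],[-0.16,-0.03,4.82,0],[-0.16,-0.03,4.84,0],[-0.16,-0.03,4.84,0],[-0.16,-0.03,4.84,0]]]'
```

```text
t: 9.9
eef_pos: [0.4541, 0.3167, 0.0404]
ee_rot: [-3.141, 0.0, -1.151]
force: [0.1, 0.0, 0.3]
width: 0.0327
gripper_force: 15.0
```

```bash
python3 -m crank '[[[0,0,0.02,0],[0,0,0.02,0],[0,0,0.03,0],[0,0,0.03,0]]]'
python3 -m crank '[[[0,0,0,0],[0,0,0,0],[0,0,0,0]]]' 0.3
python3 -m crank '[[[0,0,-1,0],[0,0,-3,0],[0,0,-4.8,0],[0,0,-4.8,0]]]'
python3 go.py .555 -.2311 .16 10.3 .555 -.2311 .0464 10.3
```

```text
t: 10.4
eef_pos: [0.4543, 0.3169, 0.0402]
ee_rot: [-3.141, 0.0, -1.15]
force: [-1.2, -0.6, 7.0]
width: 0.0327
gripper_force: 15.0
t: 10.78
eef_pos: [0.4539, 0.3165, 0.0393]
ee_rot: [3.141, -0.0, -1.151]
force: [-0.5, 0.6, -0.5]
width: 0.057
gripper_force: 0.0
t: 11.28
eef_pos: [0.4556, 0.3183, 0.1635]
ee_rot: [-3.135, 0.003, -1.15]
force: [-0.4, 0.4, -1.3]
width: 0.061
gripper_force: 0.0
[0.555, -0.2311, 0.16, 10.3] [21.69, 5.34, 0.14, -15.24]
[0.555, -0.2311, 0.0464, 10.3] [21.69, 5.34, 4.68, -15.24]
```

```bash
python3 -m crank '[[[2.4,0.6,0,-2],[4.8,1.2,0,-4],[7.2,1.8,0,-6],[9.6,2.4,0,-8],[12,3,0,-10],[14.4,3.55,0,-12],[16.8,4.15,0,-14],[19.2,4.75,0,-15.2],[21,5.2,0,-15.2],[21.69,5.34,0,-15.2],[21.69,5.34,0,-15.2],[21.69,5.34,0,-15.2]]]'
python3 go.py .555 -.2311 .0464 10.3
```

```text
t: 12.78
eef_pos: [0.5526, -0.2328, 0.1586]
ee_rot: [-3.141, 0.001, 0.175]
force: [0.4, 0.5, -0.1]
width: 0.0614
gripper_force: 0.0
[0.555, -0.2311, 0.0464, 10.3] [0.11, -0.05, 4.49, -0.05]
```

```bash
python3 -m crank '[[[0.1,-0.05,0.8,0],[0.1,-0.05,2.4,0],[0.1,-0.05,3.8,0],[0.1,-0.05,4.3,0],[0.1,-0.05,4.49,0],[0.1,-0.05,4.49,0],[0.1,-0.05,4.49,0]]]'
python3 -m crank '[[[0,0,0,0],[0,0,0,0],[0,0,0,0],[0,0,0,0]]]' 1 15
python3 go.py .4795 .259 .16 -65.9
```

```text
t: 13.65
eef_pos: [0.5563, -0.2313, 0.0486]
ee_rot: [3.141, -0.002, 0.176]
force: [0.5, -0.2, 0.1]
width: 0.0616
gripper_force: 0.0
t: 14.15
eef_pos: [0.5555, -0.2313, 0.0474]
ee_rot: [3.142, -0.0, 0.176]
force: [0.2, -0.3, 1.1]
width: 0.0324
gripper_force: 15.0
[0.4795, 0.259, 0.16, -65.9] [0.43, -19.84, -4.5, 15.19]
```

```bash
python3 -m crank '[[[0,0,-0.8,0],[0,0,-2.4,0],[0,0,-4,0],[0,-2,-4.6,1],[0.1,-4.4,-4.6,3],[0.15,-6.8,-4.6,5],[0.2,-9.2,-4.6,7],[0.25,-11.6,-4.6,9],[0.3,-14,-4.6,11],[0.35,-16.4,-4.6,13],[0.4,-18.6,-4.6,14.5],[0.43,-19.8,-4.6,15.2]]]'
python3 -m crank '[[[0,0,0,0],[0,0,0,0],[0,0,0,0],[0,0,0,0]]]'
python3 go.py .4795 .259 .0415 -65.9
```

```text
t: 15.65
eef_pos: [0.4788, 0.26, 0.1624]
ee_rot: [-3.141, 0.0, -1.154]
force: [0.4, 0.6, -0.6]
width: 0.0328
gripper_force: 15.0
t: 16.15
eef_pos: [0.4798, 0.257, 0.1624]
ee_rot: [-3.141, 0.0, -1.152]
force: [-0.6, -0.3, -0.4]
width: 0.0322
gripper_force: 15.0
[0.4795, 0.259, 0.0415, -65.9] [-0.08, -0.02, 4.84, -0.02]
```

```bash
python3 -m crank '[[[-0.08,0,1.2,0],[-0.08,0,2.6,0],[-0.08,0,3.8,0],[-0.08,0,4.4,0],[-0.08,0,4.6,0],[-0.08,0,4.7,0],[-0.08,0,4.76,0],[-0.08,0,4.8,0],[-0.08,0,4.82,0],[-0.08,0,4.84,0],[-0.08,0,4.85,0],[-0.08,0,4.85,0]]]'
python3 -m crank '[[[0,0,0.02,0],[0,0,0.02,0],[0,0,0.02,0]]]'
```

```text
t: 17.65
eef_pos: [0.4789, 0.2599, 0.0413]
ee_rot: [-3.141, 0.0, -1.151]
force: [-0.3, -0.1, 3.0]
width: 0.0326
gripper_force: 15.0
t: 18.02
eef_pos: [0.479, 0.26, 0.0412]
ee_rot: [-3.141, 0.0, -1.151]
force: [-1.5, -0.3, 7.5]
width: 0.0327
gripper_force: 15.0
```

```bash
python3 -m crank '[[[0,0,0,0],[0,0,0,0],[0,0,0,0]]]' 0.3
python3 -m crank '[[[0,0,-1,0],[0,0,-3,0],[0,0,-4.8,0],[0,0,-4.8,0]]]'
python3 go.py .4927 -.2400 .16 10.3
```

```text
t: 18.4
eef_pos: [0.4787, 0.2597, 0.0404]
ee_rot: [3.141, -0.0, -1.151]
force: [0.3, 0.3, -0.1]
width: 0.0569
gripper_force: 0.0
t: 18.9
eef_pos: [0.4805, 0.2613, 0.1644]
ee_rot: [-3.135, 0.002, -1.15]
force: [0.7, 0.3, -0.6]
width: 0.0611
gripper_force: 0.0
[0.4927, -0.24, 0.16, 10.3] [18.51, 7.74, 0.18, -15.24]
```

```bash
python3 -m crank '[[[2.2,0.9,0,-2],[4.4,1.8,0,-4],[6.6,2.75,0,-6],[8.8,3.7,0,-8],[11,4.6,0,-10],[13.2,5.5,0,-12],[15.4,6.4,0,-14],[17.6,7.4,0,-15.2],[18.5,7.74,0,-15.2],[18.5,7.74,0,-15.2],[18.5,7.74,0,-15.2],[18.5,7.74,0,-15.2]]]'
python3 go.py .4927 -.2400 .0464 10.3
```

```text
t: 20.4
eef_pos: [0.4906, -0.2405, 0.1603]
ee_rot: [-3.141, 0.0, 0.177]
force: [0.1, 0.2, -0.4]
width: 0.0613
gripper_force: 0.0
[0.4927, -0.24, 0.0464, 10.3] [0.09, -0.0, 4.56, -0.04]
```

```bash
python3 -m crank '[[[0.07,0,0.8,0],[0.07,0,2.4,0],[0.07,0,3.8,0],[0.07,0,4.3,0],[0.07,0,4.56,0],[0.07,0,4.56,0],[0.07,0,4.56,0]]]'
python3 -m crank '[[[0,0,0,0],[0,0,0,0],[0,0,0,0],[0,0,0,0]]]' 1 15
python3 go.py .5047 .2024 .16 -65.9
```

```text
t: 21.28
eef_pos: [0.4932, -0.2412, 0.0477]
ee_rot: [3.141, -0.002, 0.176]
force: [0.6, -0.5, 0.0]
width: 0.0611
gripper_force: 0.0
t: 21.78
eef_pos: [0.4924, -0.2412, 0.0466]
ee_rot: [3.142, -0.0, 0.176]
force: [0.7, -0.1, 0.4]
width: 0.0325
gripper_force: 15.0
[0.5047, 0.2024, 0.16, -65.9] [3.58, -17.38, -4.54, 15.19]
```

```bash
python3 -m crank '[[[0,0,-0.8,0],[0,0,-2.4,0],[0,0,-4,0],[0.4,-2,-4.6,1],[0.8,-4.1,-4.6,3],[1.25,-6.2,-4.6,5],[1.7,-8.3,-4.6,7],[2.1,-10.4,-4.6,9],[2.55,-12.5,-4.6,11],[3,-14.6,-4.6,13],[3.4,-16.5,-4.6,14.5],[3.58,-17.35,-4.6,15.2]]]'
python3 -m crank '[[[0,0,0,0],[0,0,0,0],[0,0,0,0],[0,0,0,0]]]'
python3 go.py .5047 .2024 .0408 -65.9
```

```text
t: 23.28
eef_pos: [0.5045, 0.2042, 0.1613]
ee_rot: [3.142, 0.0, -1.152]
force: [0.2, -0.4, -0.2]
width: 0.0327
gripper_force: 15.0
t: 23.78
eef_pos: [0.5047, 0.2008, 0.1617]
ee_rot: [-3.141, 0.0, -1.152]
force: [0.2, 0.8, -0.0]
width: 0.0325
gripper_force: 15.0
[0.5047, 0.2024, 0.0408, -65.9] [-0.06, -0.02, 4.83, -0.02]
```

```bash
python3 -m crank '[[[-0.06,0,1.2,0],[-0.06,0,2.6,0],[-0.06,0,3.8,0],[-0.06,0,4.4,0],[-0.06,0,4.6,0],[-0.06,0,4.7,0],[-0.06,0,4.76,0],[-0.06,0,4.8,0],[-0.06,0,4.82,0],[-0.06,0,4.84,0],[-0.06,0,4.85,0],[-0.06,0,4.85,0]]]'
python3 -m crank '[[[0,0,0.01,0],[0,0,0.02,0],[0,0,0.02,0]]]'
```

```text
t: 25.28
eef_pos: [0.5042, 0.2031, 0.0406]
ee_rot: [-3.141, 0.0, -1.151]
force: [-0.4, 0.6, 2.1]
width: 0.0329
gripper_force: 15.0
t: 25.65
eef_pos: [0.5044, 0.2031, 0.0404]
ee_rot: [-3.141, -0.0, -1.151]
force: [-1.3, -1.3, 6.6]
width: 0.0325
gripper_force: 15.0
```

```bash
python3 -m crank '[[[0,0,0,0],[0,0,0,0],[0,0,0,0]]]' 0.3
python3 -m crank '[[[0,0,-1,0],[0,0,-3,0],[0,0,-4.8,0],[0,0,-4.8,0]]]'
python3 go.py .4305 -.2518 .16 10.3
```

```text
t: 26.02
eef_pos: [0.504, 0.2029, 0.0396]
ee_rot: [3.141, -0.0, -1.151]
force: [-0.4, 0.2, -0.4]
width: 0.0567
gripper_force: 0.0
t: 26.52
eef_pos: [0.506, 0.2043, 0.1637]
ee_rot: [-3.135, 0.002, -1.15]
force: [0.0, -0.4, -0.0]
width: 0.0614
gripper_force: 0.0
[0.4305, -0.2518, 0.16, 10.3] [15.42, 10.21, 0.15, -15.24]
```

```bash
python3 -m crank '[[[1.9,1.25,0,-2],[3.8,2.5,0,-4],[5.7,3.75,0,-6],[7.6,5,0,-8],[9.5,6.3,0,-10],[11.4,7.55,0,-12],[13.3,8.8,0,-14],[14.8,9.8,0,-15.2],[15.4,10.2,0,-15.2],[15.4,10.2,0,-15.2],[15.4,10.2,0,-15.2],[15.4,10.2,0,-15.2]]]'
python3 go.py .4305 -.2518 .0464 10.3
```

```text
t: 28.02
eef_pos: [0.4284, -0.2517, 0.1597]
ee_rot: [-3.141, 0.0, 0.177]
force: [-1.2, -0.0, -0.0]
width: 0.0614
gripper_force: 0.0
[0.4305, -0.2518, 0.0464, 10.3] [0.08, 0.02, 4.53, -0.03]
```

```bash
python3 -m crank '[[[0.06,0,0.8,0],[0.06,0,2.4,0],[0.06,0,3.8,0],[0.06,0,4.3,0],[0.06,0,4.53,0],[0.06,0,4.53,0],[0.06,0,4.53,0]]]'
python3 -m crank '[[[0,0,0,0],[0,0,0,0],[0,0,0,0],[0,0,0,0]]]' 1 15
python3 go.py .530 .1458 .16 -65.9
```

```text
t: 28.9
eef_pos: [0.4305, -0.2524, 0.0476]
ee_rot: [3.141, -0.002, 0.176]
force: [-0.5, 0.7, 0.5]
width: 0.0612
gripper_force: 0.0
t: 29.4
eef_pos: [0.4297, -0.2523, 0.0466]
ee_rot: [3.142, -0.0, 0.176]
force: [0.3, -0.1, 1.6]
width: 0.0324
gripper_force: 15.0
[0.53, 0.1458, 0.16, -65.9] [6.73, -14.98, -4.54, 15.19]
```

```bash
python3 -m crank '[[[0,0,-0.8,0],[0,0,-2.4,0],[0,0,-4,0],[0.8,-1.8,-4.6,1],[1.6,-3.6,-4.6,3],[2.4,-5.4,-4.6,5],[3.2,-7.2,-4.6,7],[4,-9,-4.6,9],[4.8,-10.8,-4.6,11],[5.6,-12.6,-4.6,13],[6.4,-14.2,-4.6,14.5],[6.73,-14.98,-4.6,15.2]]]'
python3 -m crank '[[[0,0,0,0],[0,0,0,0],[0,0,0,0],[0,0,0,0]]]'
python3 go.py .530 .1458 .0408 -65.9
```

```text
t: 30.9
eef_pos: [0.5302, 0.148, 0.1611]
ee_rot: [3.141, -0.0, -1.152]
force: [0.2, -0.7, -2.3]
width: 0.0322
gripper_force: 15.0
t: 31.4
eef_pos: [0.5299, 0.1452, 0.1618]
ee_rot: [-3.141, 0.0, -1.151]
force: [0.3, 1.0, -0.1]
width: 0.0326
gripper_force: 15.0
[0.53, 0.1458, 0.0408, -65.9] [-0.02, -0.02, 4.84, -0.01]
```

```bash
python3 -m crank '[[[-0.02,0,1.2,0],[-0.02,0,2.6,0],[-0.02,0,3.8,0],[-0.02,0,4.4,0],[-0.02,0,4.6,0],[-0.02,0,4.7,0],[-0.02,0,4.76,0],[-0.02,0,4.8,0],[-0.02,0,4.82,0],[-0.02,0,4.84,0],[-0.02,0,4.85,0],[-0.02,0,4.85,0]]]'
python3 -m crank '[[[0,0,0.01,0],[0,0,0.02,0],[0,0,0.02,0]]]'
```

```text
t: 32.9
eef_pos: [0.5299, 0.1464, 0.0406]
ee_rot: [-3.141, -0.0, -1.151]
force: [-0.7, -0.3, 2.7]
width: 0.0325
gripper_force: 15.0
t: 33.28
eef_pos: [0.53, 0.1464, 0.0405]
ee_rot: [-3.141, -0.0, -1.151]
force: [-2.1, 0.2, 8.0]
width: 0.0325
gripper_force: 15.0
```

```bash
python3 -m crank '[[[0,0,0,0],[0,0,0,0],[0,0,0,0]]]' 0.3
python3 -m crank '[[[0,0,-1,0],[0,0,-3,0],[0,0,-5,0],[1.5,0.5,-7,0],[3.5,1,-7,0],[5.5,1.5,-7,0],[7,2,-7,0],[7,2,-7,0],[7,2,-7,0]]]'
python3 - <<'E'
from h import *
im,d=arm.grab_frame("scene");cv2.imwrite("pics/s2.png",cv2.resize(im[90:270,80:400,::-1],(800,450)))
im,d=arm.grab_frame("top");W=world("top",d);cv2.imwrite("pics/t2.png",cv2.resize(im[...,::-1],(800,600)))
for c in("red","yellow","green","blue"):
  for r in arm.trace("jar_"+c,"top")[:2]:
    m=r["mask"]&(d>0);p=W[m];p=p[p[:,2]>np.percentile(p[:,2],90)-.004];print(c,round(r["score"],2),((p.max(0)+p.min(0))/2).round(3))
E
```

```text
t: 33.65
eef_pos: [0.5296, 0.1463, 0.0396]
ee_rot: [3.141, -0.0, -1.151]
force: [0.0, -0.6, 0.1]
width: 0.0567
gripper_force: 0.0
t: 34.78
eef_pos: [0.5553, -0.0338, 0.2146]
ee_rot: [3.141, 0.0, -1.152]
force: [-0.7, 0.4, 0.8]
width: 0.0615
gripper_force: 0.0
red 0.53 [ 0.416 -0.342  0.072]
red 0.5 [0.531 0.145 0.078]
yellow 0.76 [ 0.578 -0.133  0.072]
yellow 0.49 [0.454 0.201 0.336]
green 0.69 [0.48  0.258 0.077]
blue 0.63 [0.507 0.2   0.077]
blue 0.32 [ 0.658 -0.211  0.025]
```

View pics/s2.png

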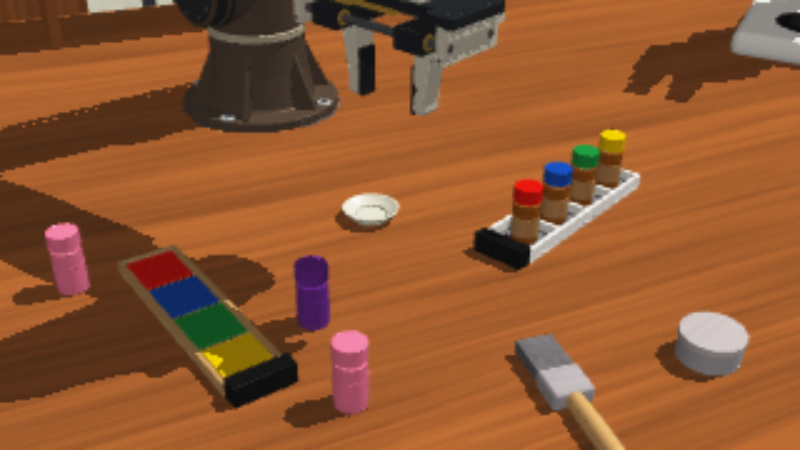

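View pics/t2.png

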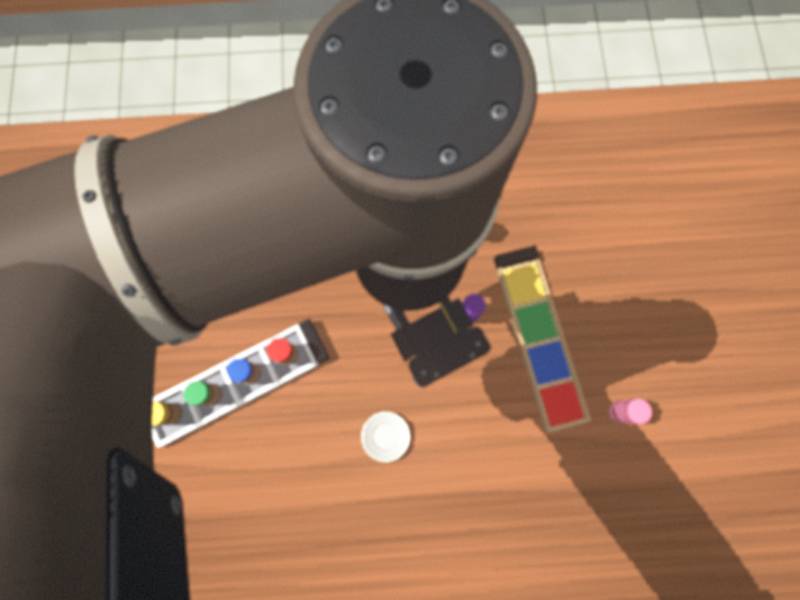

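All four jars stand upright in the pockets in reversed order: red (527,195) by the block, then blue (558,180), green (586,160) and yellow (612,143). The dish, brush, tin and look-alikes have not moved, and the gripper is clear.

```bash
python3 -c "
from station import arm
print(arm.job_done())"
```

```text
the job is handed in; nothing more can be done
None
```

The four jars are in the rack in reverse order (yellow, the one nearest the carrier's block, is in the pocket farthest from the rack's block, then green, blue and red), all upright and released, and the job was handed in at about 35 s.

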